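Push the roller up the feed gutter and shut the keeper behind it

ROBOT

A 7-joint arm with a two-finger parallel gripper is mounted at the origin on the work surface. World frame = base frame: x ahead of the robot, y to its left, z up, the work surface at z = 0. Lengths are in mm, angles in degrees, forces in N, time in s.
With the tool pointing down it reaches from about 400 to 875 mm from the base axis. Payload 6.5 kg.
Tool frame: the origin (TCP) lies on the centre line of the jaws, within the pads' length; the fingertips stand 17 mm ahead of it and the grasp point (between the pads) lies 2 mm behind it (finger_overhang is the distance from the TCP to the fingertips, in mm); z points along the fingers, y is the direction in which the jaws open and shut (so a half turn about z gives the same grasp; the last joint's range is limited). The gripper opens to 88 mm and grips with 3 to 60 N. Pads are 18 mm wide; open, the fingers measure 123 mm over their backs; the gripper's body (75 mm by 187 mm) begins 45 mm behind the grasp point.
Start: joints at [64.332, 30.733, -0.252, 88.115, 0.149, 61.152, -4.079], TCP at [242.18, -603.191, 255.716] pointing down, gripper open.
Joint ranges: [-154.64, 154.64], [-21.42, 123.67], [-72.66, 72.17], [13.99, 137.28], [-74.86, 254.86], [10.95, 109.41], [-158.01, 158.01]. Speed limits (degrees/s): [136.94, 136.94, 180, 180, 180, 180, 180].

INTERFACE

Orientations are given as a 3x3 rotation matrix whose columns are the frame's x, y, z axes.
In Python, from cell import * gives the robot as it stands.
- The arm moves only by the tool send_rows, never from a script. Its argument "motion" is a list of rows, each an object with "offset": the shift along the tool's x, y, z in mm, a list of three; "twist": the turn about the tool's z in rad; "claw": the opening, from -1 (shut) to 1 (fully open). A call has exactly 5 rows; each row shifts and turns the commanded pose from where the row before left it, along the tool's axes as they then stand; what a row does not reach is not made up. A row lasts 1/10 s, in which the tool goes at most 50 mm and 8.59 degrees, less where a joint would pass 70% of its speed; a pose out of reach is approached as far as the arm can. A call with a gripper value outside its range is refused whole. The fingers move at their own pace and stop on an object; "grip_force" is the grip in N (left out, the last holds). Time passes only in rows, so rows that do not move let the fingers close, or fill a call up. It gives the time, the measured TCP pose, the force and the opening at its end, in the units of the state.
- get_obs(): the state, without advancing time (a new reading comes with each control period).
- get_image(name): name is "scene" or "side" or "wrist"; returns (picture, depth): 384x512x3 uint8, red, green, blue; 384x512 float32, mm along the optical axis (not along the pixel's ray), 0 where there is no reading.
- camera_params(name): a dict with "intrinsics" (3x3 intrinsics, pixels), "position" and "orientation" of the camera in the world. Camera axes: x right, y down, z forward; pixel columns grow to the right and rows downward; lengths in mm; the calibration is good to about 2 mm. A picture is of the moment at which its call begins: read the wrist's pose just before it. camera_params takes no time and is no camera call; for the wrist camera it gives the pose at the moment of the call.
- hand_in(): hands the job in, once; it reports no verdict.
The state is a dict: "t": time; "q": joint angles; "dq": joint speeds; "effort": joint torques, N m; "position": TCP position; "tcp_rot": TCP orientation; "wrist_force": force on the tool from outside, world axes, zero at the start; "ft_torque": the same for the moment, N m; "grip_width": opening from 0.0 (shut) to 1.0 (fully open).
Only numpy, scipy, OpenCV 4.12 (cv2) and the standard library are available. Lean on these libraries where they do the work, as an engineer would, in place of code of your own. Each camera call takes 0.05 s, during which the arm holds its last target. There are 200 camera calls.

TASK

With a fingertip, slowly push the steel roller up the blue sloped gutter, over the crest, until it settles against the yellow end stop, without lifting or flicking it or pressing it hard. Then push the red keeper arm round until it lies fully across the gutter behind the roller, so that it cannot roll back. Do not grip or carry anything, and leave the spare rollers and the wrench where they are.

Things in the scene. Friction and masses are not known exactly. Their poses are not given: they have to be found in the camera images.
- gutter: Fixed feed gutter: blue walls, bare metal floor, dark base plate 130 x 340 mm. Origin on the bench top, under the middle of the channel's width; +y points uphill along the channel, +x across it, +z up (upright, only its yaw varies). The channel is 65 mm wide inside (x -32.5 to 32.5 mm); walls 4 mm thick, tops 15 mm above the floor. The points below are given in this frame, mm.
- low_stop (a point): Top edge, on the inner face, of the low blue stop: x 0, y -150, z 30. The stop is 8 mm thick; the channel floor at its foot is at z 15 and rises from there at 7 degrees to the crest. It is lower than the roller's axis, so a fingertip can reach over it behind the roller.
- crest (a point): Highest point of the channel floor: x 0, y 85, z 44. Beyond it the floor falls at 10 degrees to z 34 at the yellow end stop. A roller pushed past the crest rolls on by itself to the end stop and stays there; let go before the crest, it rolls back to the low stop.
- roller: Loose steel roller with an orange band, a solid-sided cylinder of 50 mm diameter and 60 mm length, about 0.3 kg, polished (friction about 0.35 on anything, fingertips too), lying across the channel. Origin at its centre, x axis along the cylinder's axis (y and z turn as it rolls). It starts against the low stop, centre at x 0, y -128, z 43 of the gutter frame.
- seat (a point): Where the centre of the roller is when it rests against the yellow end stop: x 0, y 115, z 64 of the gutter frame. The stop's inner face is at y 140, its top at z 84. Axes as the gutter's.
- keeper_arm (a joint): Angle of the red keeper arm about its vertical pivot, rad. 0 (a hard stop) = fully across the channel behind the roller's place, pointing to the gutter's +x; 1.57 = beside the channel, pointing downhill (gutter's -y); 2.1 = hard stop, splayed outward. From above it turns clockwise as it opens. Stiff enough to stay where it is left; about 1 N at the tip moves it.
- keeper_pivot (a point): Point on the keeper arm's vertical pivot axis, half-way up the arm: x -56, y 79, z 72 of the gutter frame, outside the wall on the -x side.
- keeper_tip (a point): Point in the free end of the red keeper arm, on its mid-line and half-way up, 95 mm from the pivot axis. The arm is a bar 10 mm thick, 20 mm high (z 62 to 82 mm), whose end is 100 mm from the pivot axis. Its x axis points from the pivot to the end. Shut, its uphill face is 6 mm from the roller on the seat.
- spare_a: Loose spare roller standing on end on the bench on the +x side of the gutter, 50 mm diameter, 60 mm high; origin at the centre of its underside. To be left alone.
- spare_b: Second spare roller, the same, further uphill. To be left alone.
- wrench: Loose open-ended wrench lying on the bench on the -x side of the lower half of the gutter, about 180 mm long, 8 mm thick; origin near the middle of its underside. To be left alone.
Not all that is in view belongs to the job. Leave any turquoise look-alike of the roller alone.

How it is judged (in metres and radians):
On the way:
1. the roller rests against the yellow end stop while the keeper is still open (y of roller in the frame of gutter between 0.107 and 0.122 m and z of roller in the frame of gutter between 0.057 and 0.071 m and x of roller in the frame of gutter between -0.012 and 0.012 m and angle between the x axis of roller and the x axis of gutter, either way round below 0.2 rad and linear speed of roller below 0.05 m/s and value of joint keeper_arm above 1 rad), for 0.3 s.
At the end, for the whole second after the job is handed in: The roller lies across the channel past the crest, within 8 mm of its place against the end stop, at rest, and the keeper arm is within 0.12 rad (7 degrees) of fully across (y of roller in the frame of gutter between 0.107 and 0.122 m and z of roller in the frame of gutter between 0.057 and 0.071 m and x of roller in the frame of gutter between -0.012 and 0.012 m and angle between the x axis of roller and the x axis of gutter, either way round below 0.2 rad and linear speed of roller below 0.05 m/s and value of joint keeper_arm below 0.12 rad); the robot touches nothing.
It fails at once if the roller is lifted clearly off the gutter floor (more than about 1 cm) or leaves the gutter (z of roller in the frame of gutter above 0.081 m or (z of roller in the frame of gutter above 0.068 m and y of roller in the frame of gutter below -0.02 m) or (z of roller in the frame of gutter above 0.06 m and y of roller in the frame of gutter below -0.085 m) or x of roller in the frame of gutter above 0.02 m or x of roller in the frame of gutter below -0.02 m).
It fails at once if the roller is flicked or let run away: faster than 0.5 m/s (linear speed of roller above 0.5 m/s).
It fails at once if the fingers press the roller hard (over 30 N) (contact force between the fingers and roller above 30 N).
It fails at once if a spare roller or the wrench is moved by more than 2 cm (distance of any of spare_a, spare_b, wrench from where it was at the start of the episode above 0.02 m).
It also fails if it takes over 58 s, if anything falls off the work surface, if the arm or the gripper's body presses on something with over 40 N, if the wrist force passes 120 N, or if a joint passes its speed limit or range.

## Working session

There is one attempt and no reset: what is moved stays moved. The work goes in short steps, Python scripts to look and compute and a tool call to move; the robot and the scene stay as the last step left them, time stands still between calls to the robot, and variables do not carry over. Pictures are saved under pics/ and viewed, about 8 in all and at most 12, crops included, and the job is handed in when it is done.

Besides the shell and the picture viewer there is one more tool, called after "Request:" as name([rows], argument=value, ...), one row to a line, values as JSON. send_rows: Moves the arm, as the interface text tells. Its arguments: {"type":"object","properties":{"motion":{"type":"array","items":{"type":"object","properties":{"offset":{"type":"array","items":{"type":"number"}},"twist":{"type":"number"},"claw":{"type":"number"}}}},"grip_force":{"type":"number"}},"required":["motion"]}

```bash
mkdir -p pics; ls; python3 - <<'E'
from cell import *
import cv2,numpy as np
o=get_obs();print(o['t'],o['q'],o['position'],o['tcp_rot'],o['grip_width'])
a=[]
for n in ("scene","side"):
    p,d=get_image(n);np.savez(f'pics/{n}0.npz',p=p,d=d);c=camera_params(n);print(n,c)
    cv2.imwrite(f'pics/{n}0.png',cv2.resize(p[:,:,::-1],(800,600)))
E
```

```text
pics
0.0 [64.33104346 30.77833193 -0.25451717 88.1718535   0.15130451 61.15147915
 -4.07858095] [ 241.94294473 -602.64885074  254.82172721] [[ 9.27951488e-01  3.72700124e-01 -8.08076464e-04]
 [ 3.72700964e-01 -9.27950168e-01  1.57366646e-03]
 [-1.63349005e-04 -1.76145701e-03 -9.99998435e-01]] 0.9981100000287151
scene {'intrinsics': array([[459.45644676,   0.        , 255.68574743],
       [  0.        , 459.45644676, 186.27827436],
       [  0.        ,   0.        ,   1.        ]]), 'position': array([1043.25125497,   54.83115736,  759.94668657]), 'orientation': array([[-0.29035756,  0.80058451, -0.52417262],
       [ 0.95685882,  0.24900957, -0.14971782],
       [ 0.01066223, -0.5450309 , -0.83834816]])}
side {'intrinsics': array([[490.81729302,   0.        , 255.69856525],
       [  0.        , 490.81729302, 190.21760984],
       [  0.        ,   0.        ,   1.        ]]), 'position': array([ 541.54907043, -809.98003163,  572.50298041]), 'orientation': array([[ 0.99547008, -0.05768363,  0.0755773 ],
       [-0.09481985, -0.54410038,  0.83364499],
       [-0.00696603, -0.83703487, -0.5471052 ]])}
```

View pics/scene0.png

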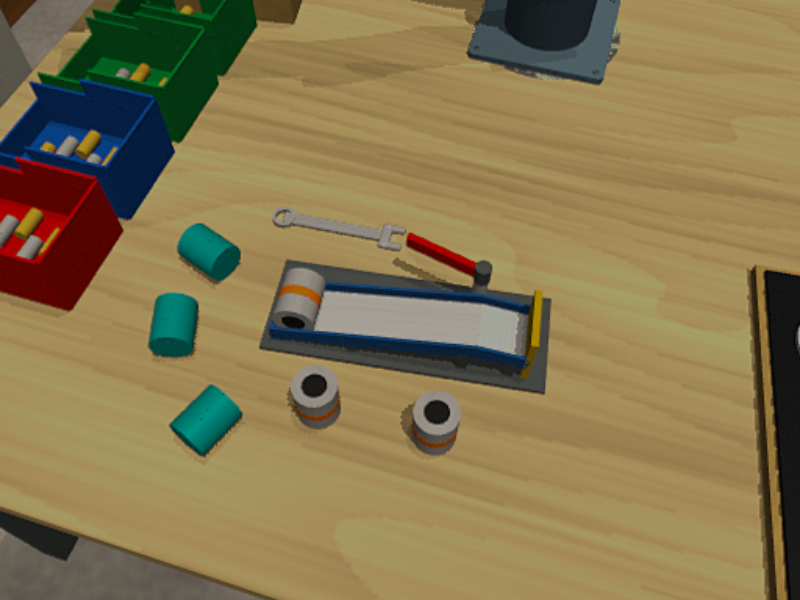

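View pics/side0.png

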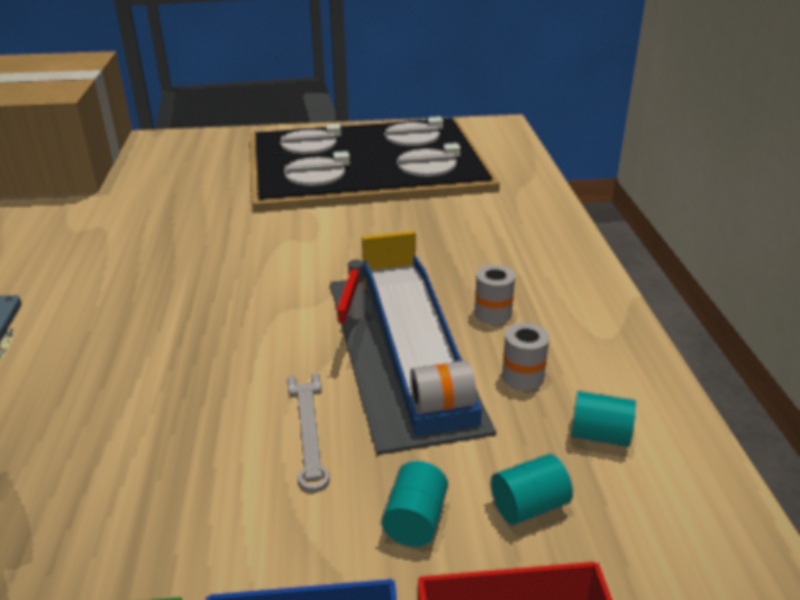

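The scene view shows the roller at (298,298), yellow stop (535,330), keeper arm (440,253) with its pivot (483,270), the wrench at (340,230) close to the keeper tip, and the spares at (315,395) and (435,420). The side view agrees, with the roller at (443,386). Next I fit the gutter pose from colour and depth.

```bash
cat > h.py <<'E'
import numpy as np,cv2
from cell import *
def cloud(n,p,d):
    c=camera_params(n);K=c['intrinsics'];v,u=np.nonzero(d>0);z=d[v,u]
    P=np.c_[(u-K[0,2])/K[0,0]*z,(v-K[1,2])/K[1,1]*z,z]@c['orientation'].T+c['position']
    return P,cv2.cvtColor(p,cv2.COLOR_RGB2HSV)[v,u].astype(int)
def sel(h,a,b,s=130,v=60): return (h[:,0]>=a)&(h[:,0]<=b)&(h[:,1]>s)&(h[:,2]>v)
E
python3 - <<'E'
from h import *
from scipy.optimize import least_squares
C={}
for n in('scene','side'):
    f=np.load(f'pics/{n}0.npz');C[n]=cloud(n,f['p'],f['d'])
fl=lambda y:np.where(y<85,15+(y+150)*29/235,44-(y-85)*10/55)
def loc(p,P):
    c,s=np.cos(p[2]),np.sin(p[2]);q=P[:,:2]-p[:2];return np.c_[q@[c,s],q@[-s,c],P[:,2]]
def data(ns):
    B=[];Y=[]
    for n in ns:
        P,h=C[n];w=(abs(P[:,0]-560)<250)&(abs(P[:,1]+150)<320)&(P[:,2]<110)
        w&=(P[:,1]>-420)
        B.append(P[w&sel(h,105,125,130,40)]);Y.append(P[w&sel(h,22,32,180)&(P[:,2]>50)])
    return np.vstack(B),np.vstack(Y)
for ns in(['scene'],['side'],['scene','side']):
    B,Y=data(ns);print(ns,len(B),len(Y),Y.mean(0).round(),Y.max(0).round(),B.min(0).round(),B.max(0).round())
    def res(p):
        L=loc(p,B);r=np.abs(np.abs(L[:,0])-34.5)-2
        r=np.where(L[:,1]<-145,0,np.clip(r,0,15));  # walls
        e=np.percentile(L[:,1],1)+157; 
        ly=loc(p,Y)[:,1]; iy=np.percentile(ly,10)-140
        return np.r_[r,30*e*0.3,30*iy*.5]
    best=None
    for y0 in np.radians([-20,-5,10,25]):
        m=np.r_[B[:,:2].mean(0)];s=least_squares(res,[*m,y0],loss='soft_l1',x_scale=[10,10,.1],diff_step=1e-4)
        if best is None or s.cost<best.cost:best=s
    p=best.x;L=loc(p,B);ly=loc(p,Y);print(p[:2],np.degrees(p[2]),best.cost,'ylow',np.percentile(L[:,1],[1,5,50,99]).round(1),'yel',np.percentile(ly,[5,10,50,95],axis=0).round(1).tolist())
    t=L[:,2]-fl(L[:,1])>11
    print('xs +',np.percentile(L[t&(L[:,0]>0),0],[5,50,95]),'-',np.percentile(L[t&(L[:,0]<0),0],[5,50,95]))
    for n in ns:
        P,h=C[n];G=loc(p,P);w=(abs(G[:,0])<150)&(abs(G[:,1])<190)
        R=G[w&(sel(h,0,4,170)|sel(h,175,180,170))&(G[:,2]>45)]
        print(n,'red',len(R),R.min(0).round(),R.max(0).round(),R.mean(0).round(), 'dir',np.degrees(np.arctan2(*(R.mean(0)[:2]-[-56,79])[::-1])))
        O=G[w&sel(h,8,18,170)&(abs(G[:,0])<30)&(G[:,1]<-90)]
        A=np.c_[2*O[:,1:],np.ones(len(O))];x=np.linalg.lstsq(A,(O[:,1:]**2).sum(1),rcond=None)[0]
        print('band',len(O),O.mean(0).round(1),'max z',O[:,2].max().round(1),'ctr yz',x[:2].round(1),'r',np.sqrt(x[2]+x[0]**2+x[1]**2).round(1))
E
```

```text
['scene'] 1819 213 [615.  88.  82.] [646.  96.  87.] [ 544. -209.    5.] [683.  91.  61.]
[627.25650521 -54.82218335] 7.151308286791562 235.2483051800353 ylow [-154.7 -136.     5.3  136.6] yel [[-31.6, 139.6, 61.0], [-27.6, 140.0, 72.9], [7.0, 143.3, 84.1], [36.1, 147.0, 86.0]]
xs + [31.54893977 34.83437761 36.44794308] - [-37.38232658 -34.10365795 -31.9686265 ]
scene red 372 [-94. -14.  67.] [-54.  69.  86.] [-72.  28.  79.] dir -107.2185770686823
band 143 [  -0.3 -124.    62.6] max z 70.8 ctr yz [-129.    44.5] r 24.5
['side'] 982 480 [608.  85.  68.] [641.  94.  86.] [ 574. -218.    6.] [681.  73.  58.]
[625.391655   -56.65614412] 7.289133957801208 6.3046506286136825 ylow [-157.8 -157.  -152.1  119.5] yel [[-29.6, 139.5, 52.2], [-25.9, 140.0, 54.1], [1.5, 142.1, 68.3], [31.8, 145.3, 83.8]]
xs + [ 3.23036955 33.05577594 35.17487262] - [-35.99720518 -34.14824009  -6.70354257]
side red 205 [-91. -16.  66.] [-52.  75.  84.] [-74.  22.  79.] dir -107.89110440302174
band 162 [   1.5 -142.8   56.5] max z 68.9 ctr yz [-128.5   44.6] r 23.0
['scene', 'side'] 2801 693 [610.  86.  72.] [646.  96.  87.] [ 544. -218.    5.] [683.  91.  61.]
[626.88321823 -56.0978825 ] 7.1184532105498475 318.28586364801293 ylow [-157.6 -156.7  -33.2  136.7] yel [[-31.4, 139.5, 52.8], [-27.8, 140.0, 55.4], [1.6, 142.3, 74.5], [35.1, 147.4, 85.3]]
xs + [14.37687505 34.03721702 36.90489189] - [-37.27618169 -34.19000075 -11.70397922]
scene red 372 [-93. -13.  67.] [-54.  70.  86.] [-71.  29.  79.] dir -107.06464459975429
band 143 [   0.3 -122.8   62.6] max z 70.8 ctr yz [-127.7   44.5] r 24.5
side red 205 [-93. -16.  66.] [-54.  75.  84.] [-76.  22.  79.] dir -109.1698952251329
band 162 [   0.4 -143.1   56.5] max z 68.9 ctr yz [-128.9   44.6] r 23.0
```

Request:
send_rows([
  {"offset":[0,0,0],"twist":-0.146,"claw":-1},
  {"offset":[0,0,0],"twist":-0.146,"claw":-1},
  {"offset":[0,0,0],"twist":-0.146,"claw":-1},
  {"offset":[0,0,0],"twist":-0.146,"claw":-1},
  {"offset":[0,0,0],"twist":-0.146,"claw":-1},
], grip_force=10)

```text
t: 0.6
position: [242.0, -602.9, 255.2]
tcp_rot: [[0.438, 0.899, -0.0], [0.899, -0.438, 0.001], [0.001, -0.001, -1.0]]
wrist_force: [-0.6, -0.1, -0.6]
grip_width: 0.57
```

Request:
send_rows([
  {"offset":[0,0,0],"twist":-0.146,"claw":-1},
  {"offset":[0,0,0],"twist":-0.146,"claw":-1},
  {"offset":[0,0,0],"twist":-0.146,"claw":-1},
  {"offset":[0,0,0],"twist":-0.146,"claw":-1},
  {"offset":[0,0,0],"twist":0,"claw":-1},
])

```text
t: 1.1
position: [241.8, -603.0, 255.2]
tcp_rot: [[-0.126, 0.992, -0.0], [0.992, 0.126, 0.001], [0.001, -0.0, -1.0]]
wrist_force: [-0.1, 0.6, -0.5]
grip_width: 0.114
```

```bash
cat >> h.py <<'E'
G0=np.array([626.5,-56.]);YAW=np.radians(7.1)
def gut():
    o=get_obs();c,s=np.cos(YAW),np.sin(YAW);q=np.array(o['position'][:2])-G0;R=o['tcp_rot']
    print('t',round(o['t'],2),'gut x,y,z',(q@[c,s]).round(1),(q@[-s,c]).round(1),o['position'][2].round(1),'xaxis deg',np.degrees(np.arctan2(R[1,0],R[0,0])).round(2),'F',np.round(o['wrist_force'],1),'grip',round(o['grip_width'],2),'q',np.round(o['q'],1))
E
python3 -c "
from h import *
gut()
f=np.load('pics/scene0.npz');P,h=cloud('scene',f['p'],f['d'])
c,s=np.cos(YAW),np.sin(YAW);q=P[:,:2]-G0;g=np.c_[q@[c,s],q@[-s,c],P[:,2]]
w=(abs(g[:,0]+56)<8)&(abs(g[:,1]-79)<10);print('pivot z',g[w,2].max())
w=(abs(g[:,0]+110)<60)&(g[:,1]>-200)&(g[:,1]<60)&(g[:,2]>3)&(g[:,2]<15)&(h[:,1]<70);print('wrench',g[w].min(0),g[w].max(0))"
```

```text
t 1.1 gut x,y,z -449.3 -495.2 255.2 xaxis deg 97.22 F [-0.1  0.6 -0.5] grip 0.11 q [ 75.8  31.9 -17.   87.3  10.   62.3  63.7]
pivot z 87.54400180230743
wrench [-165.64935863 -199.4993417     3.05342094] [-50.13505233  58.87237011  11.81417246]
```

Request:
send_rows([
  {"offset":[21.4,30,0],"twist":0,"claw":-1},
  {"offset":[21.4,30,0],"twist":0,"claw":-1},
  {"offset":[21.4,30,0],"twist":0,"claw":-1},
  {"offset":[21.4,30,0],"twist":0,"claw":-1},
  {"offset":[21.4,30,0],"twist":0,"claw":-1},
])

```text
t: 1.6
position: [378.5, -477.1, 255.5]
tcp_rot: [[-0.12, 0.993, -0.0], [0.993, 0.12, 0.0], [0.0, -0.0, -1.0]]
wrist_force: [0.0, 0.1, -0.1]
grip_width: 0.004
```

Request:
send_rows([
  {"offset":[21.4,30,0],"twist":0,"claw":-1},
  {"offset":[21.4,30,0],"twist":0,"claw":-1},
  {"offset":[21.4,30,0],"twist":0,"claw":-1},
  {"offset":[21.4,30,0],"twist":0,"claw":-1},
  {"offset":[21.4,30,0],"twist":0,"claw":-1},
])

```text
t: 2.1
position: [514.0, -352.3, 255.6]
tcp_rot: [[-0.12, 0.993, -0.0], [0.993, 0.12, 0.0], [0.0, -0.0, -1.0]]
wrist_force: [0.5, -0.1, -0.7]
grip_width: 0.004
```

Request:
send_rows([
  {"offset":[21.4,30,0],"twist":0,"claw":-1},
  {"offset":[21.4,30,0],"twist":0,"claw":-1},
  {"offset":[21.4,30,0],"twist":0,"claw":-1},
  {"offset":[21.4,30,0],"twist":0,"claw":-1},
  {"offset":[15,27,0],"twist":0,"claw":-1},
])

```text
t: 2.6
position: [647.6, -232.8, 255.4]
tcp_rot: [[-0.122, 0.993, -0.0], [0.993, 0.122, 0.001], [0.001, -0.0, -1.0]]
wrist_force: [0.1, -0.0, -0.4]
grip_width: 0.005
```

```bash
python3 -c "
from h import *
gut()
p,d=get_image('wrist');cv2.imwrite('pics/w1.png',p[:,:,::-1]);gut()"
```

```text
t 2.6 gut x,y,z -0.9 -178.1 255.4 xaxis deg 97.01 F [ 0.1 -0.  -0.4] grip 0.0 q [ 29.9  36.4 -22.   80.5  14.   65.8  13.1]
t 2.65 gut x,y,z 3.4 -173.5 255.4 xaxis deg 97.31 F [1.5 3.6 0.6] grip 0.01 q [ 29.7  36.6 -22.2  80.3  14.   65.7  13. ]
```

View pics/w1.png

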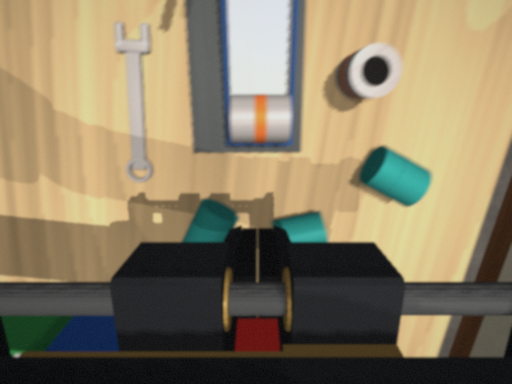

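The wrist view shows the tool lined up with the channel: roller at (261,118), jaw line at u≈258, decoys at (212,222) and (302,228) clear of the finger's footprint. Now I descend behind the roller.

Request:
send_rows([
  {"offset":[0,-3,30],"twist":0,"claw":-1},
  {"offset":[0,0,40],"twist":0,"claw":-1},
  {"offset":[0,0,40],"twist":0,"claw":-1},
  {"offset":[0,0,40],"twist":0,"claw":-1},
  {"offset":[0,0,20],"twist":0,"claw":-1},
])

```text
t: 3.15
position: [640.9, -235.3, 81.5]
tcp_rot: [[-0.121, 0.993, -0.006], [0.993, 0.121, 0.001], [0.002, -0.005, -1.0]]
wrist_force: [-0.7, -0.5, -0.9]
grip_width: 0.009
```

```bash
python3 -c "
from h import *
gut()
p,d=get_image('side');q=p[170:300,190:340];cv2.imwrite('pics/s1.png',cv2.resize(q[:,:,::-1],None,fx=4.5,fy=4.5,interpolation=3));gut()"
```

```text
t 3.15 gut x,y,z -7.9 -179.7 81.5 xaxis deg 96.94 F [-0.7 -0.5 -0.9] grip 0.01 q [ 28.7  47.2 -19.   87.2  18.5  49.1  10. ]
t 3.2 gut x,y,z -9.1 -179.2 79.2 xaxis deg 96.96 F [-1.   0.6 -1.9] grip 0.01 q [ 28.7  47.3 -19.   87.3  18.5  49.   10. ]
```

View pics/s1.png

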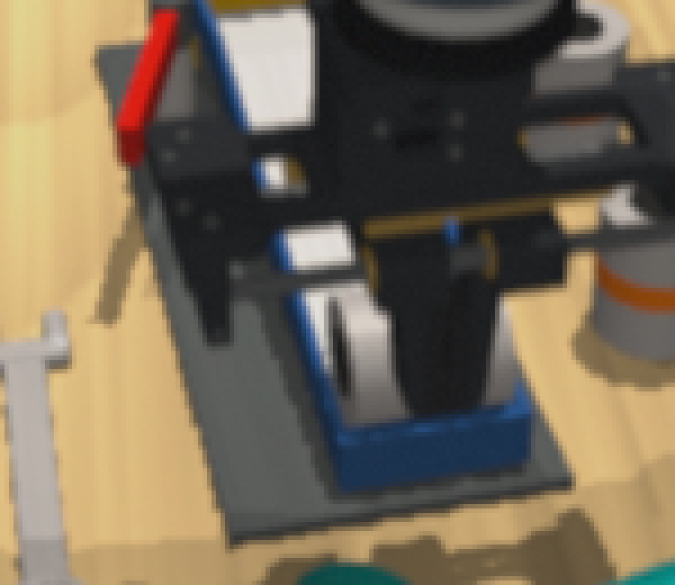

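Request:
send_rows([
  {"offset":[0,0,0],"twist":0,"claw":-1},
  {"offset":[0,0,0],"twist":0,"claw":-1},
  {"offset":[0,0,0],"twist":0,"claw":-1},
  {"offset":[0,0,0],"twist":0,"claw":-1},
  {"offset":[0,0,0],"twist":0,"claw":-1},
])

```text
t: 3.7
position: [643.9, -235.9, 86.7]
tcp_rot: [[-0.124, 0.992, 0.001], [0.992, 0.124, -0.001], [-0.001, 0.001, -1.0]]
wrist_force: [-0.2, -0.5, -0.1]
grip_width: 0.005
```

```bash
python3 -c "
from h import *
gut();o=get_obs();print(o['tcp_rot'])
p,d=get_image('side');q=p[170:300,190:340];cv2.imwrite('pics/s2.png',cv2.resize(q[:,:,::-1],None,fx=4.5,fy=4.5,interpolation=3))
c=camera_params('side');R=o['tcp_rot']
for y in(-17.5,17.5):
  w=o['position']+R@np.array([-9,y,17]);e=c['orientation'].T@(w-c['position']);uv=(c['intrinsics']@e)[:2]/e[2];print(((uv-[190,170])*4.5).round())
P,h=cloud('side',p,d);cc,s=np.cos(YAW),np.sin(YAW);t=P[:,:2]-G0;g=np.c_[t@[cc,s],t@[-s,cc],P[:,2]]
w=(h[:,2]<70)&(abs(g[:,0])<40)&(g[:,1]<-160)&(g[:,1]>-210)&(g[:,2]>50)&(g[:,2]<85)
for a in range(50,85,5):
  k=g[w&(abs(g[:,2]-a)<2.5)]; print(a,len(k),k.min(0).round(1) if len(k) else '',k.max(0).round(1) if len(k) else '')
"
```

```text
t 3.7 gut x,y,z -4.9 -180.7 86.7 xaxis deg 97.14 F [-0.2 -0.5 -0.1] grip 0.01 q [ 28.7  46.9 -19.2  87.   18.5  49.2  10.2]
[[-1.24219102e-01  9.92253969e-01  1.29453583e-03]
 [ 9.92254574e-01  1.24219874e-01 -5.33215935e-04]
 [-6.89892705e-04  1.21827350e-03 -9.99999020e-01]]
[401. 413.]
[500. 398.]
50 0  
55 0  
60 0  
65 0  
70 20 [ -14.  -192.4   68.7] [   7.6 -187.9   72.4]
75 45 [ -18.3 -192.5   72.7] [   8.7 -188.1   77.5]
80 43 [ -18.9 -193.2   77.7] [   8.5 -180.7   82.5]
```

Request:
send_rows([
  {"offset":[0,5,8],"twist":0,"claw":-1},
  {"offset":[0,0,12],"twist":0,"claw":-1},
  {"offset":[0,0,8],"twist":0,"claw":-1},
  {"offset":[0,0,4],"twist":0,"claw":-1},
  {"offset":[0,0,0],"twist":0,"claw":-1},
])

```text
t: 4.25
position: [647.6, -234.9, 52.4]
tcp_rot: [[-0.125, 0.992, -0.002], [0.992, 0.125, 0.001], [0.001, -0.002, -1.0]]
wrist_force: [0.3, -0.0, -0.6]
grip_width: 0.004
```

Request:
send_rows([
  {"offset":[2,0,0],"twist":0,"claw":-1},
  {"offset":[2,0,0],"twist":0,"claw":-1},
  {"offset":[2,0,0],"twist":0,"claw":-1},
  {"offset":[1,0,0],"twist":0,"claw":-1},
  {"offset":[0,0,0],"twist":0,"claw":-1},
])

```text
t: 4.75
position: [647.7, -227.8, 53.9]
tcp_rot: [[-0.125, 0.992, 0.0], [0.992, 0.125, 0.0], [0.0, 0.0, -1.0]]
wrist_force: [0.7, -0.5, -0.8]
grip_width: 0.006
```

```bash
python3 -c "
from h import *
gut()"
```

```text
t 4.75 gut x,y,z -0.2 -173.1 53.9 xaxis deg 97.19 F [ 0.7 -0.5 -0.8] grip 0.01 q [ 27.5  49.5 -18.4  87.1  19.3  46.6   8.9]
```

Request:
send_rows([
  {"offset":[3,0,0],"twist":0,"claw":-1},
  {"offset":[3,0,0],"twist":0,"claw":-1},
  {"offset":[3,0,-0.3],"twist":0,"claw":-1},
  {"offset":[4,0,-0.5],"twist":0,"claw":-1},
  {"offset":[5,0,-0.6],"twist":0,"claw":-1},
])

```text
t: 5.25
position: [645.4, -210.5, 55.3]
tcp_rot: [[-0.124, 0.992, 0.0], [0.992, 0.124, -0.001], [-0.001, 0.0, -1.0]]
wrist_force: [-0.1, -1.2, 1.4]
grip_width: 0.006
```

Request:
send_rows([
  {"offset":[5,0,-0.6],"twist":0,"claw":-1},
  {"offset":[5,0,-0.6],"twist":0,"claw":-1},
  {"offset":[5,0,-0.6],"twist":0,"claw":-1},
  {"offset":[5,0,-0.6],"twist":0,"claw":-1},
  {"offset":[5,0,-0.6],"twist":0,"claw":-1},
])

```text
t: 5.75
position: [642.1, -185.0, 58.2]
tcp_rot: [[-0.125, 0.992, -0.0], [0.992, 0.125, -0.0], [-0.0, -0.0, -1.0]]
wrist_force: [-0.2, -0.9, 0.6]
grip_width: 0.005
```

```bash
python3 -c "
from h import *
gut()
p,d=get_image('scene');q=p[140:270,150:370];cv2.imwrite('pics/c1.png',cv2.resize(q[:,:,::-1],None,fx=3.5,fy=3.5,interpolation=3))"
```

```text
t 5.75 gut x,y,z -0.4 -129.9 58.2 xaxis deg 97.17 F [-0.2 -0.9  0.6] grip 0.01 q [ 24.4  47.7 -18.5  90.2  19.3  45.3   5.1]
```

View pics/c1.png

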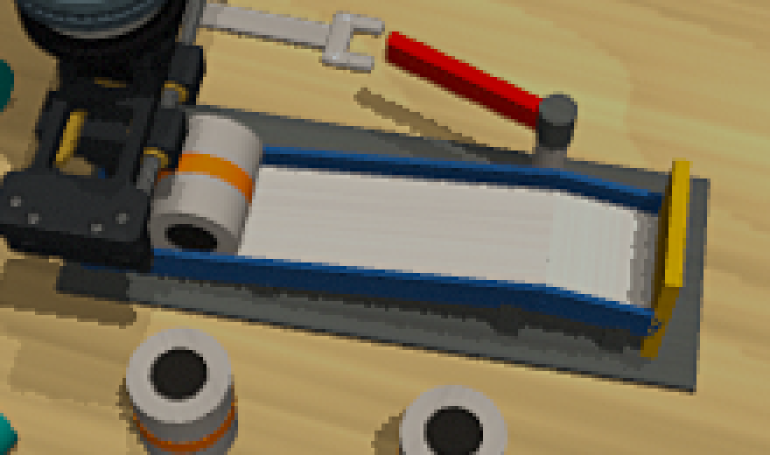

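The roller, now at (205,180) in the crop, is square and moving up the slope ahead of the finger, so I keep pushing.

Request:
send_rows([
  {"offset":[6,0.1,-0.74],"twist":0,"claw":-1},
  {"offset":[6,0.1,-0.74],"twist":0,"claw":-1},
  {"offset":[6,0.1,-0.74],"twist":0,"claw":-1},
  {"offset":[6,0.1,-0.74],"twist":0,"claw":-1},
  {"offset":[6,0,-0.74],"twist":0,"claw":-1},
])

```text
t: 6.3
position: [638.8, -155.0, 61.9]
tcp_rot: [[-0.125, 0.992, 0.0], [0.992, 0.125, 0.0], [0.0, 0.0, -1.0]]
wrist_force: [-0.9, -1.3, 1.4]
grip_width: 0.008
```

Request:
send_rows([
  {"offset":[6,0,-0.74],"twist":0,"claw":-1},
  {"offset":[6,0,-0.74],"twist":0,"claw":-1},
  {"offset":[6,0,-0.74],"twist":0,"claw":-1},
  {"offset":[6,0,-0.74],"twist":0,"claw":-1},
  {"offset":[6,0,-0.74],"twist":0,"claw":-1},
])

```text
t: 6.8
position: [635.0, -125.4, 65.5]
tcp_rot: [[-0.125, 0.992, -0.0], [0.992, 0.125, -0.0], [-0.0, -0.0, -1.0]]
wrist_force: [-0.2, -0.6, 0.3]
grip_width: 0.007
```

Request:
send_rows([
  {"offset":[6,0,-0.74],"twist":0,"claw":-1},
  {"offset":[6,0,-0.74],"twist":0,"claw":-1},
  {"offset":[6,0,-0.74],"twist":0,"claw":-1},
  {"offset":[6,0,-0.74],"twist":0,"claw":-1},
  {"offset":[6,0,-0.74],"twist":0,"claw":-1},
])

```text
t: 7.3
position: [631.3, -95.6, 69.3]
tcp_rot: [[-0.125, 0.992, -0.0], [0.992, 0.125, -0.0], [-0.0, -0.0, -1.0]]
wrist_force: [-0.2, -0.4, 1.5]
grip_width: 0.004
```

Request:
send_rows([
  {"offset":[6,0,-0.74],"twist":0,"claw":-1},
  {"offset":[6,0,-0.74],"twist":0,"claw":-1},
  {"offset":[6,0,-0.74],"twist":0,"claw":-1},
  {"offset":[6,0,-0.74],"twist":0,"claw":-1},
  {"offset":[6,0,-0.74],"twist":0,"claw":-1},
])

```text
t: 7.8
position: [627.6, -65.8, 73.0]
tcp_rot: [[-0.125, 0.992, -0.0], [0.992, 0.125, -0.0], [-0.0, -0.0, -1.0]]
wrist_force: [-0.5, -1.2, 0.1]
grip_width: 0.006
```

```bash
python3 -c "
from h import *
gut()"
```

```text
t 7.8 gut x,y,z -0.1 -9.9 73.0 xaxis deg 97.17 F [-0.5 -1.2  0.1] grip 0.01 q [ 14.9  43.6 -18.7  96.3  18.8  43.2  -5.6]
```

Request:
send_rows([
  {"offset":[6,0,-0.74],"twist":0,"claw":-1},
  {"offset":[6,0,-0.74],"twist":0,"claw":-1},
  {"offset":[6,0,-0.74],"twist":0,"claw":-1},
  {"offset":[6,0,-0.74],"twist":0,"claw":-1},
  {"offset":[6,0,-0.74],"twist":0,"claw":-1},
])

```text
t: 8.3
position: [623.8, -36.1, 76.7]
tcp_rot: [[-0.125, 0.992, -0.0], [0.992, 0.125, -0.0], [-0.0, -0.0, -1.0]]
wrist_force: [0.4, -1.7, 0.4]
grip_width: 0.005
```

Request:
send_rows([
  {"offset":[5,0,-0.6],"twist":0,"claw":-1},
  {"offset":[5,0,-0.6],"twist":0,"claw":-1},
  {"offset":[5,0,-0.6],"twist":0,"claw":-1},
  {"offset":[5,0,-0.6],"twist":0,"claw":-1},
  {"offset":[5,0,-0.5],"twist":0,"claw":-1},
])

```text
t: 8.8
position: [620.7, -11.4, 79.5]
tcp_rot: [[-0.125, 0.992, -0.0], [0.992, 0.125, -0.0], [-0.0, -0.0, -1.0]]
wrist_force: [-1.1, -1.1, -0.2]
grip_width: 0.005
```

Request:
send_rows([
  {"offset":[4,0,-0.2],"twist":0,"claw":-1},
  {"offset":[4,0,0],"twist":0,"claw":-1},
  {"offset":[4,0,0],"twist":0,"claw":-1},
  {"offset":[3,0,0],"twist":0,"claw":-1},
  {"offset":[0,0,0],"twist":0,"claw":-1},
])

```text
t: 9.3
position: [618.8, 4.0, 79.7]
tcp_rot: [[-0.126, 0.992, -0.0], [0.992, 0.126, 0.0], [0.0, -0.0, -1.0]]
wrist_force: [0.2, -1.0, 0.7]
grip_width: 0.006
```

```bash
python3 -c "
from h import *
gut()
p,d=get_image('scene');q=p[140:270,150:370];cv2.imwrite('pics/c2.png',cv2.resize(q[:,:,::-1],None,fx=3.5,fy=3.5,interpolation=3))"
```

```text
t 9.3 gut x,y,z -0.2 60.5 79.7 xaxis deg 97.21 F [ 0.2 -1.   0.7] grip 0.01 q [  8.8  42.2 -18.8  98.1  18.6  42.8 -12. ]
```

View pics/c2.png

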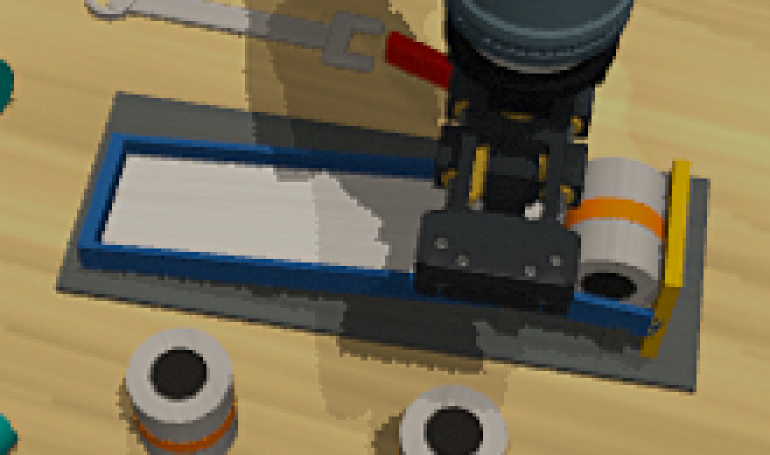

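The roller is at the yellow stop, (620,230) in the crop. I back off, lift and go round to the outside of the keeper.

Request:
send_rows([
  {"offset":[-10,0,0],"twist":0,"claw":-1},
  {"offset":[-15,0,-10],"twist":0,"claw":-1},
  {"offset":[-15,0,-25],"twist":0,"claw":-1},
  {"offset":[-10,0,-15],"twist":0,"claw":-1},
  {"offset":[-5,0,0],"twist":0,"claw":-1},
])

```text
t: 9.85
position: [627.7, -54.2, 132.5]
tcp_rot: [[-0.122, 0.993, 0.005], [0.993, 0.122, -0.001], [-0.002, 0.005, -1.0]]
wrist_force: [0.3, -0.5, 0.2]
grip_width: 0.008
```

Request:
send_rows([
  {"offset":[0,-20,0],"twist":0,"claw":-1},
  {"offset":[0,-30,0],"twist":0,"claw":-1},
  {"offset":[0,-35,0],"twist":0,"claw":-1},
  {"offset":[0,-30,0],"twist":0,"claw":-1},
  {"offset":[0,-5,0],"twist":0,"claw":-1},
])

```text
t: 10.35
position: [502.6, -67.3, 128.8]
tcp_rot: [[-0.124, 0.992, -0.005], [0.992, 0.124, -0.001], [-0.0, -0.005, -1.0]]
wrist_force: [0.7, -0.4, -0.7]
grip_width: 0.006
```

Request:
send_rows([
  {"offset":[0,0,0],"twist":0,"claw":-1},
  {"offset":[0,0,0],"twist":0,"claw":-1},
  {"offset":[0,0,0],"twist":0,"claw":-1},
  {"offset":[0,0,0],"twist":0,"claw":-1},
  {"offset":[0,0,0],"twist":0,"claw":-1},
])

```text
t: 10.85
position: [507.2, -66.2, 129.6]
tcp_rot: [[-0.125, 0.992, 0.0], [0.992, 0.125, 0.0], [0.0, 0.0, -1.0]]
wrist_force: [-0.5, -0.4, -0.4]
grip_width: 0.005
```

```bash
python3 -c "
from h import *
gut()
p,d=get_image('scene');q=p[110:270,150:370];cv2.imwrite('pics/c3.png',cv2.resize(q[:,:,::-1],None,fx=3.5,fy=3.5,interpolation=3))
P,h=cloud('scene',p,d);cc,s=np.cos(YAW),np.sin(YAW);t=P[:,:2]-G0;g=np.c_[t@[cc,s],t@[-s,cc],P[:,2]]
O=g[sel(h,8,18,170)&(abs(g[:,0])<30)&(g[:,1]>60)&(g[:,1]<135)&(g[:,2]<95)]
A=np.c_[2*O[:,1:],np.ones(len(O))];x=np.linalg.lstsq(A,(O[:,1:]**2).sum(1),rcond=None)[0];print('roller',len(O),O.mean(0),x[:2])
R=g[(sel(h,0,4,150)|sel(h,175,180,150))&(g[:,2]>45)&(abs(g[:,0]+70)<60)&(abs(g[:,1]-30)<70)];print(len(R),R.min(0),R.max(0))"
```

```text
t 10.85 gut x,y,z -119.6 4.6 129.6 xaxis deg 97.18 F [-0.5 -0.4 -0.4] grip 0.0 q [ 19.4  29.7 -21.4 113.3  16.4  39.9  -4.9]
roller 141 [  0.70641887 112.52082483  85.15275789] [115.40723971  65.29587326]
376 [-91.44798823 -12.7966446   65.90847766] [-54.42953427  70.08536419  85.8124949 ]
```

View pics/c3.png

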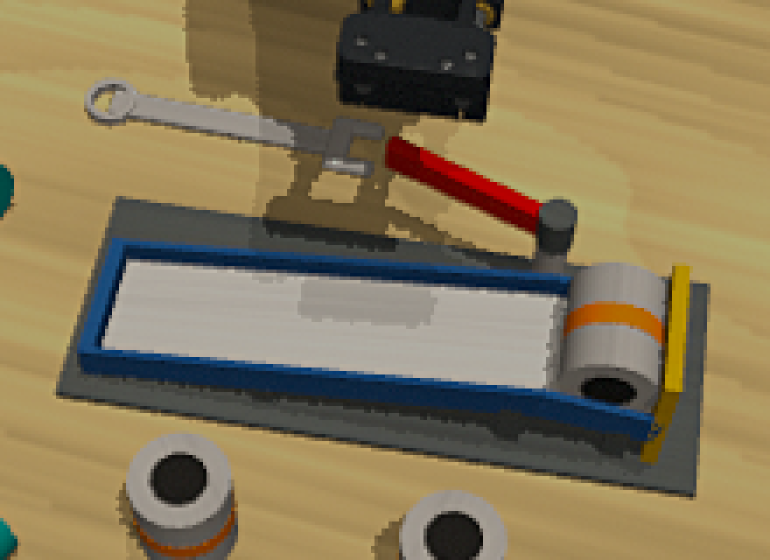

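The roller centre is measured at y 115.4, z 65.3, so it is seated, and the keeper is still open. I lower beside the arm and sweep it.

Request:
send_rows([
  {"offset":[0,0,12],"twist":0,"claw":-1},
  {"offset":[0,0,15],"twist":0,"claw":-1},
  {"offset":[0,0,12],"twist":0,"claw":-1},
  {"offset":[0,0,5],"twist":0,"claw":-1},
  {"offset":[0,0,0],"twist":0,"claw":-1},
])

```text
t: 11.4
position: [506.1, -66.3, 84.7]
tcp_rot: [[-0.125, 0.992, -0.002], [0.992, 0.125, 0.0], [0.0, -0.002, -1.0]]
wrist_force: [0.2, 0.1, 0.2]
grip_width: 0.002
```

Request:
send_rows([
  {"offset":[0,6,0],"twist":0,"claw":-1},
  {"offset":[0,8,0],"twist":0,"claw":-1},
  {"offset":[0,8,0],"twist":0,"claw":-1},
  {"offset":[0,8,0],"twist":0,"claw":-1},
  {"offset":[0,8,0],"twist":0,"claw":-1},
])

```text
t: 11.9
position: [545.3, -61.7, 85.9]
tcp_rot: [[-0.125, 0.992, 0.0], [0.992, 0.125, -0.0], [-0.0, 0.0, -1.0]]
wrist_force: [-0.8, -0.3, 0.1]
grip_width: 0.007
```

```bash
python3 -c "
from h import *
gut()"
```

```text
t 11.9 gut x,y,z -81.3 4.4 85.9 xaxis deg 97.16 F [-0.8 -0.3  0.1] grip 0.01 q [ 16.5  36.5 -19.3 108.8  18.7  37.7  -7.1]
```

Request:
send_rows([
  {"offset":[0,7,0],"twist":0,"claw":-1},
  {"offset":[0.3,7,0],"twist":0,"claw":-1},
  {"offset":[0.5,7,0],"twist":0,"claw":-1},
  {"offset":[0.8,6,0],"twist":0,"claw":-1},
  {"offset":[2.5,7,0],"twist":0,"claw":-1},
])

```text
t: 12.4
position: [578.0, -53.3, 85.6]
tcp_rot: [[-0.125, 0.992, -0.0], [0.992, 0.125, -0.0], [-0.0, -0.0, -1.0]]
wrist_force: [-1.6, -0.3, 0.8]
grip_width: 0.003
```

Request:
send_rows([
  {"offset":[3.3,7,0],"twist":0,"claw":-1},
  {"offset":[4.3,7,0],"twist":0,"claw":-1},
  {"offset":[6,7,0],"twist":0,"claw":-1},
  {"offset":[6.5,6,0],"twist":0,"claw":-1},
  {"offset":[6.5,5.5,0],"twist":0,"claw":-1},
])

```text
t: 12.9
position: [607.1, -22.1, 85.7]
tcp_rot: [[-0.125, 0.992, 0.0], [0.992, 0.125, 0.0], [0.0, 0.0, -1.0]]
wrist_force: [-1.0, -1.4, 0.4]
grip_width: 0.005
```

```bash
python3 -c "
from h import *
gut()
p,d=get_image('scene');q=p[110:270,150:370];cv2.imwrite('pics/c4.png',cv2.resize(q[:,:,::-1],None,fx=3.5,fy=3.5,interpolation=3))"
```

```text
t 12.9 gut x,y,z -15.1 36.1 85.7 xaxis deg 97.18 F [-1.  -1.4  0.4] grip 0.01 q [ 11.5  40.8 -19.   99.9  18.4  42.4  -9.8]
```

View pics/c4.png

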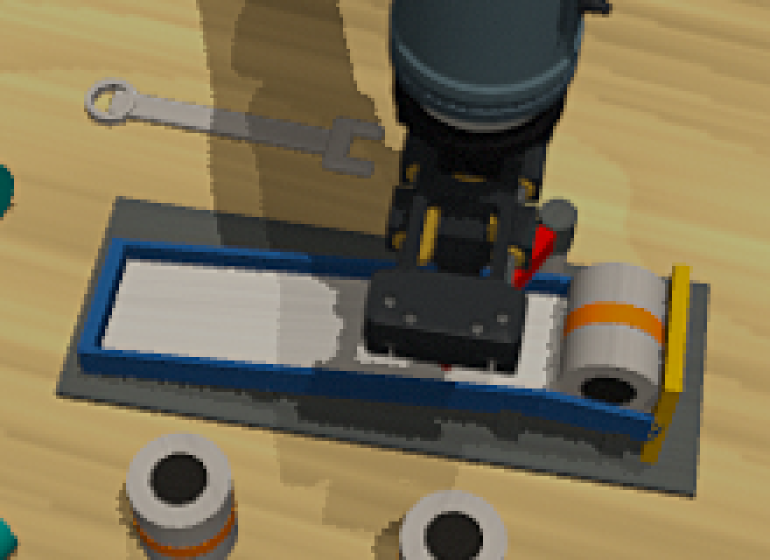

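The keeper, red at (535,255), is swinging across ahead of the finger. I finish the sweep gently.

Request:
send_rows([
  {"offset":[6,5,0],"twist":0,"claw":-1},
  {"offset":[6,4,0],"twist":0,"claw":-1},
  {"offset":[6,3,0],"twist":0,"claw":-1},
  {"offset":[4,2,0],"twist":0,"claw":-1},
  {"offset":[3,1,0],"twist":0,"claw":-1},
])

```text
t: 13.45
position: [618.5, 4.4, 85.7]
tcp_rot: [[-0.125, 0.992, 0.0], [0.992, 0.125, 0.0], [0.0, 0.0, -1.0]]
wrist_force: [-0.5, -1.2, 0.4]
grip_width: 0.005
```

Request:
send_rows([
  {"offset":[1,0,0],"twist":0,"claw":-1},
  {"offset":[1,0,0],"twist":0,"claw":-1},
  {"offset":[0,0,0],"twist":0,"claw":-1},
  {"offset":[0,0,0],"twist":0,"claw":-1},
  {"offset":[0,0,0],"twist":0,"claw":-1},
])

```text
t: 13.95
position: [618.1, 5.7, 85.8]
tcp_rot: [[-0.125, 0.992, 0.0], [0.992, 0.125, 0.0], [0.0, 0.0, -1.0]]
wrist_force: [-1.3, -0.7, -0.0]
grip_width: 0.003
```

```bash
python3 -c "
from h import *
gut()"
```

```text
t 13.95 gut x,y,z -0.7 62.3 85.8 xaxis deg 97.16 F [-1.3 -0.7 -0. ] grip 0.0 q [  8.8  41.6 -19.   98.2  18.3  43.3 -12.1]
```

Request:
send_rows([
  {"offset":[1,0,0],"twist":0,"claw":-1},
  {"offset":[1,0,0],"twist":0,"claw":-1},
  {"offset":[0.5,0,0],"twist":0,"claw":-1},
  {"offset":[0,0,0],"twist":0,"claw":-1},
  {"offset":[0,0,0],"twist":0,"claw":-1},
])

```text
t: 14.45
position: [617.7, 8.4, 85.7]
tcp_rot: [[-0.125, 0.992, -0.0], [0.992, 0.125, 0.0], [0.0, -0.0, -1.0]]
wrist_force: [0.7, -0.3, 0.2]
grip_width: 0.007
```

Request:
send_rows([
  {"offset":[0.5,0,0],"twist":0,"claw":-1},
  {"offset":[0.5,0,0],"twist":0,"claw":-1},
  {"offset":[0.5,0,0],"twist":0,"claw":-1},
  {"offset":[0,0,0],"twist":0,"claw":-1},
  {"offset":[0,0,0],"twist":0,"claw":-1},
])

```text
t: 14.95
position: [617.6, 8.7, 85.7]
tcp_rot: [[-0.124, 0.992, -0.0], [0.992, 0.124, -0.001], [-0.001, -0.0, -1.0]]
wrist_force: [-0.0, -5.1, 0.7]
grip_width: 0.005
```

```bash
cat > chk.py <<'E'
from h import *
gut()
p,d=get_image('side');cv2.imwrite('pics/tmp.png',p[:,:,::-1])
for n in('scene','side'):
    p,d=get_image(n);P,h=cloud(n,p,d);cc,s=np.cos(YAW),np.sin(YAW);t=P[:,:2]-G0;g=np.c_[t@[cc,s],t@[-s,cc],P[:,2]]
    R=g[(sel(h,0,4,150,40)|sel(h,175,180,150,40))&(g[:,2]>60)&(abs(g[:,0])<70)&(abs(g[:,1]-60)<50)&(g[:,2]<90)]
    T=R[R[:,2]>R[:,2].max()-5] if len(R) else R
    print(n,len(R),R.min(0).round(),R.max(0).round(),'top slope rad',np.polyfit(T[:,0],T[:,1],1).round(3) if len(T)>5 else '')
    O=g[sel(h,8,18,170)&(abs(g[:,0])<30)&(g[:,1]>60)&(g[:,1]<135)&(g[:,2]<95)]
    if len(O)>20:
        A=np.c_[2*O[:,1:],np.ones(len(O))];x=np.linalg.lstsq(A,(O[:,1:]**2).sum(1),rcond=None)[0];print('roller',len(O),x[:2])
E
python3 chk.py
```

```text
t 14.95 gut x,y,z -0.8 65.3 85.7 xaxis deg 97.13 F [-0.  -5.1  0.7] grip 0.01 q [  8.4  41.5 -18.9  98.3  18.4  43.3 -12.4]
scene 16 [-3. 76. 81.] [ 7. 83. 86.] top slope rad [-0.229 79.873]
roller 122 [115.35855694  66.24284962]
side 255 [-48.  54.  63.] [40. 85. 89.] top slope rad
```

The hard stop is felt: 5 N and no more travel. I back straight off downhill, then lift and check.

Request:
send_rows([
  {"offset":[-5,0,0],"twist":0,"claw":-1},
  {"offset":[-15,0,0],"twist":0,"claw":-1},
  {"offset":[-30,0,0],"twist":0,"claw":-1},
  {"offset":[-40,0,-30],"twist":0,"claw":-1},
  {"offset":[-30,0,-45],"twist":0,"claw":-1},
])

```text
t: 15.6
position: [630.4, -110.5, 155.8]
tcp_rot: [[-0.123, 0.992, -0.005], [0.992, 0.123, 0.0], [0.001, -0.005, -1.0]]
wrist_force: [0.9, -0.5, -0.5]
grip_width: 0.005
```

Request:
send_rows([
  {"offset":[-40,0,-45],"twist":0,"claw":-1},
  {"offset":[-40,0,-40],"twist":0,"claw":-1},
  {"offset":[-20,0,-20],"twist":0,"claw":-1},
  {"offset":[0,0,0],"twist":0,"claw":-1},
  {"offset":[0,0,0],"twist":0,"claw":-1},
])

```text
t: 16.1
position: [642.9, -194.6, 249.3]
tcp_rot: [[-0.124, 0.992, -0.001], [0.992, 0.124, 0.001], [0.001, -0.0, -1.0]]
wrist_force: [0.2, 1.2, -0.1]
grip_width: 0.007
```

```bash
cat >> chk.py <<'E'
p,d=get_image('scene');q=p[110:270,150:370];cv2.imwrite('pics/c5.png',cv2.resize(q[:,:,::-1],None,fx=3.5,fy=3.5,interpolation=3))
E
python3 chk.py
```

```text
t 16.1 gut x,y,z -0.9 -139.5 249.3 xaxis deg 97.15 F [ 0.2  1.2 -0.1] grip 0.01 q [ 27.   35.  -21.4  83.8  13.4  63.8  10.3]
scene 280 [-49.  75.  66.] [45. 86. 86.] top slope rad [4.0000e-03 7.9535e+01]
roller 142 [115.28753569  65.12297026]
side 412 [-48.  72.  63.] [ 40. 108.  83.] top slope rad [4.0000e-03 7.7904e+01]
roller 61 [114.05060931  62.29943421]
```

View pics/c5.png

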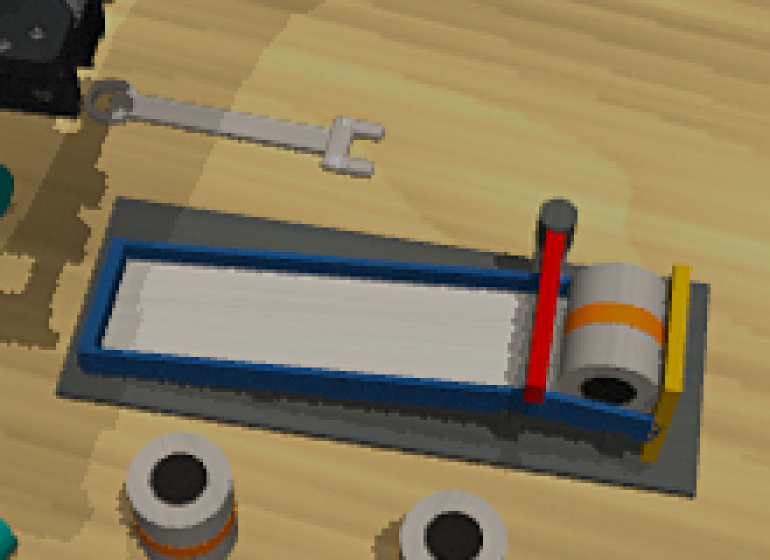

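The keeper, red from (555,235) to (535,395), lies straight across at about 0.00 rad. The roller is seated at (615,335), the wrench and spares are undisturbed, and the robot is clear.

```bash
python3 -c "
from cell import *
print(hand_in())"
```

```text
the job is handed in; nothing more can be done
None
```

I pushed the roller up the gutter with the closed fingertips at about 50–60 mm/s, over the crest and onto the yellow end stop. I then swept the keeper arm round to its hard stop, felt as about 5 N, backed clear and handed in at about 16 s of the 58 s limit.

- **Roller:** my last check from the scene camera put its centre at y 115.3, z 65.1 mm in the gutter frame. The side camera, with part of the view hidden and few points, gave y 114.1, z 62.3 mm. Both are within the limits.
- **Keeper arm:** both cameras put it within about 0.004 rad of fully across.
- **Surroundings:** the wrench and spare rollers looked unmoved in the last picture, which I judged by eye. The wrist force readings stayed at 5 N or less, and the robot was clear of everything at hand-in.

No final check failed. The only disagreement was the 1–3 mm difference between the two cameras.

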